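# Fetch the red wax tin from behind the stain jars

## Robot

A 6-joint arm with a two-finger parallel gripper is mounted at the origin on the work surface. World frame = base frame: x ahead of the robot, y to its left, z up, the work surface at z = 0. Lengths are in m, angles in rad, forces in N, time in s.
With the tool pointing down it reaches from about 0.375 to 0.9 m from the base axis. Payload 3.1 kg.
Tool frame: the origin (TCP) lies at the very end of the fingers, on their centre line; the grasp point (between the pads) lies 19 mm behind it; z points along the fingers, y is the line along which they close (so a half turn about z gives the same grasp; the last joint's range is limited). The gripper opens to 87 mm and grips with 3 to 60 N. Pads are 19 mm wide; open, the fingers measure 117 mm over their backs; the gripper's body (75 mm by 190 mm) begins 51 mm behind the grasp point.
Start: joints at [1.016, 0.527, 1.433, -0, 1.181, -0.178], TCP at [0.23, 0.581, 0.223] pointing down, gripper open.
Joint ranges: [-3.08, 3.08], [-0.75, 2.2], [0.22, 2.44], [-1.43, 4.57], [0, 2.65], [-2.85, 2.85]. Speed limits (rad/s): [2.79, 2.79, 3.14, 3.14, 3.14, 3.14].

## Interface

Orientations are given as a unit quaternion [x, y, z, w].
In Python, from rig import robot gives the robot as it stands. The module is installed in compiled form; this text tells all that it offers.
- The arm moves only by the tool servo_tool, never from a script. Its argument "rows" is one flat list of numbers, 5 for each row, row after row: the closure, from -1 (fully open) to 1 (shut), so that 0 is half open, then the shift along the tool's x, y, z in m, then the turn about the tool's z in degrees. A call has 1 to 5 rows; each row shifts and turns the commanded pose from where the row before left it, along the tool's axes as they then stand; what a row does not reach is not made up. A row lasts 1/12 s, in which the tool goes at most 41.7 mm and 7.16 degrees, less where a joint would pass 70% of its speed; a pose out of reach is approached as far as the arm can. A call with a gripper value outside its range is refused whole. The fingers move at their own pace and stop on an object; "newtons" is the grip in N (left out, the last holds). Time passes only in rows, so rows that do not move let the fingers close. It gives the time, the measured TCP pose, the force, the opening and the grip force at its end, in the units of the state.
- robot.get_obs(): the state, without advancing time (a new reading comes with each control period).
- robot.camera(name): name is "scene" or "top"; returns a dict with "pixels" (384x512x3 uint8, red, green, blue), "intrinsics" (3x3 intrinsics, pixels), "rvec" (rotation vector, rad) and "tvec" (3), from world to camera coordinates, as OpenCV has them. Camera axes: x right, y down, z forward; pixel columns grow to the right and rows downward; lengths in m; the calibration is good to about 2 mm. A picture is of the moment at which its call begins. There is no depth.
- robot.hand_in(): hands the job in; it is judged then, once.
Trained networks look in a picture, given as the dict that the camera call returned (one of the last four; its "shot" number tells which), for a name from the list of things; names that differ only in an ending like _2 or _b are one class to them, and where a whole thing is asked for, a point or a joint stands for the part that bears it (a point fixed in the world has none). Each returns a list of dicts, best first, with "score" (0 to 1); they miss things now and then, are a little off and sometimes report something else, mostly with a low value. They report only what shows in the picture. A call takes as long as a camera call.
- robot.spot_in(picture, query): "at" ([x, y, z] in m, in world coordinates, good to about 4 mm: the middle of the surface that is visible of it).
- robot.outline_of(picture, query): "region" (384x512 bool, what is visible of it).
- robot.place_of(picture, query): "at" ([x, y, z] in m, in world coordinates, good to about 4 mm: a listed point, or the origin of a listed thing).
The state is a dict: "time": time; "q": joint angles; "joint_velocities": joint speeds; "joint_torque": joint torques, N m; "position": TCP position; "tool_rot": TCP orientation; "ft_force": force on the tool from outside, world axes, zero at the start; "moment": the same for the moment, N m; "grip_width": finger opening in m; "grip_force": force on a finger pad.
Only numpy, scipy, OpenCV 4.12 (cv2) and the standard library are available. Lean on these libraries where they do the work, as an engineer would, in place of code of your own. Each camera call takes 0.05 s, during which the arm holds its last target. There are 200 camera calls.

## Task

Three jars of wood stain stand in the finishing rack in front of the red wax tin. Move all three jars to the metal drip tray, then fetch the red tin and stand it on the middle of the round cork pad by the turned leg, and only then put every jar back upright on the very spot in the rack where it stood at the start. Keep the jars upright all the time, and leave the yellow tin, the green tin and the glue bottle where they are.

Things in the scene. Friction and masses are not known exactly. Their poses are not given: they have to be found in the camera images.
- jar_oak_mid (a point): Stain jar, WHITE lid, light orange-brown body with paper label: round, 54 mm in diameter, 130 mm tall with its lid (top 27 mm), 0.2 to 0.4 kg. Point at its centre, 65 mm above its underside, z up. One of three in the rack's front row, about 86 mm apart, in any order. Grip the upper half, fingers before and behind it (along the rack's x), so that the tips pass over the low tins.
- jar_walnut_mid (a point): Stain jar with a BLACK lid and very dark brown body; same shape, size and point as the white-lidded jar.
- jar_mahogany_mid (a point): Stain jar with a BLUE lid and dark red-brown body; same shape, size and point as the white-lidded jar.
- tin_red_mid (a point): RED-lidded round wax tin, 50 mm in diameter, 34 mm tall, 0.08 kg. Point at its centre, 17 mm above its underside, z up. It stands on the rack floor close behind the row of jars, too low to be reached while the jars stand before it.
- rack: Fixed wooden rack, 15 mm thick plywood floor 170 (x) by 340 mm (y). Origin: centre of its underside, on the bench; x from its front (robot side) to its back, y along the row, z up. Front lip 24 mm high at x -89 mm, cheeks 48 mm high at y +-176 mm, at the back (x 80 mm) end posts 85 mm high and dowel rails, the upper at 70 mm. Jars stand at about x -46 mm, tins at 13 to 20 mm.
- tray: Fixed shallow sheet-metal drip tray, outside 320 mm (x) by 135 mm (y), rim 14 mm high, walls and floor 3 mm thick; room for three jars in a row along its x, 90 mm apart. Origin at the centre of its underside on the bench, z up. It lies to the left or to the right of the rack.
- pad: Fixed round cork pad, 84 mm in diameter, 5 mm thick, on the grey board that also carries a dark turned leg in V-blocks. Origin: centre of its underside, 12 mm above the bench, z up; x runs along the leg, whose axis lies 86 mm off towards +y and whose top is 72 mm above the bench. The board is on the other side of the rack from the tray.
- tin_yellow_mid (a point): YELLOW-lidded wax tin, same size and point as the red one, at one end of the rack's back row. To be left where it is.
- tin_green_mid (a point): GREEN-lidded wax tin, same size and point as the red one, at the other end of the rack's back row. To be left where it is.
- glue: White glue bottle with an orange cap, 54 mm in diameter, 110 mm tall, standing on the bench in front of the rack. Origin at the centre of its underside, z up. To be left standing where it is.

How it is judged:
On the way, in this order (a step that is already met when the one before it is completed fails the run):
1. all three jars stand upright in the drip tray together, the red tin still in its place in the rack (x of jar_oak_mid in the frame of tray between -0.14 and 0.14 m and y of jar_oak_mid in the frame of tray between -0.05 and 0.05 m and z of each of jar_oak_mid, jar_walnut_mid, jar_mahogany_mid in the frame of tray below 0.076 m and angle between each of jar_oak_mid, jar_walnut_mid, jar_mahogany_mid's own z axis and vertical below 0.12 rad and x of jar_walnut_mid in the frame of tray between -0.14 and 0.14 m and y of jar_walnut_mid in the frame of tray between -0.05 and 0.05 m and x of jar_mahogany_mid in the frame of tray between -0.14 and 0.14 m and y of jar_mahogany_mid in the frame of tray between -0.05 and 0.05 m and distance of tin_red_mid from where it was at the start of the episode below 0.02 m), for 0.2 s.
2. the red tin stands on the middle of the cork pad, the three jars still in the tray (x of jar_oak_mid in the frame of tray between -0.14 and 0.14 m and y of jar_oak_mid in the frame of tray between -0.05 and 0.05 m and z of each of jar_oak_mid, jar_walnut_mid, jar_mahogany_mid in the frame of tray below 0.076 m and angle between each of jar_oak_mid, jar_walnut_mid, jar_mahogany_mid, tin_red_mid's own z axis and vertical below 0.12 rad and x of jar_walnut_mid in the frame of tray between -0.14 and 0.14 m and y of jar_walnut_mid in the frame of tray between -0.05 and 0.05 m and x of jar_mahogany_mid in the frame of tray between -0.14 and 0.14 m and y of jar_mahogany_mid in the frame of tray between -0.05 and 0.05 m and horizontal distance between tin_red_mid and pad below 0.015 m and z of tin_red_mid in the frame of pad below 0.03 m), for 0.2 s.
At the end, for the whole second after the job is handed in: Each of the three jars stands upright in the rack within 15 mm of where it stood at the start, the red tin stands upright with its centre within 15 mm of the cork pad's centre, and all are released and at rest (horizontal distance between tin_red_mid and pad below 0.015 m and z of tin_red_mid in the frame of pad below 0.03 m and angle between each of tin_red_mid, jar_oak_mid, jar_walnut_mid, jar_mahogany_mid's own z axis and vertical below 0.12 rad and distance of each of jar_oak_mid, jar_walnut_mid, jar_mahogany_mid from where it was at the start of the episode below 0.015 m and linear speed of each of jar_oak, jar_walnut, jar_mahogany, tin_red below 0.02 m/s); the robot touches nothing.
It fails at once if the yellow tin moved more than 15 mm (distance of tin_yellow_mid from where it was at the start of the episode above 0.015 m).
It fails at once if the green tin moved more than 15 mm (distance of tin_green_mid from where it was at the start of the episode above 0.015 m).
It fails at once if the glue bottle moved more than 20 mm or was tipped (distance of glue from where it was at the start of the episode above 0.02 m or angle between glue's own z axis and vertical above 0.3 rad).
It fails at once if a jar tipped by more than 35 degrees (angle between any of jar_oak_mid, jar_walnut_mid, jar_mahogany_mid's own z axis and vertical above 0.61 rad).
It also fails if it takes over 141 s, if anything falls off the work surface, if the arm or the gripper's body presses on something with over 40 N, if the wrist force passes 120 N, or if a joint passes its speed limit or range.

## Working session

There is one attempt and no reset: what is moved stays moved. The work goes in short steps, Python scripts to look and compute and a tool call to move; the robot and the scene stay as the last step left them, time stands still between calls to the robot, and variables do not carry over. Pictures are saved under pics/ and viewed, at most 14 in all, crops included, and the job is handed in when it is done.

Besides the shell and the picture viewer there is one more tool, called as name(argument=value, ...) on one line, values as JSON. servo_tool: Moves the arm, as the interface text tells. Its arguments: {"type":"object","properties":{"rows":{"type":"array","items":{"type":"number"}},"newtons":{"type":"number"}},"required":["rows"]}

```bash
mkdir -p pics
cat > h.py <<'E'
import numpy as np,cv2
from rig import robot
from scipy.spatial.transform import Rotation as R
N=["jar_oak_mid","jar_walnut_mid","jar_mahogany_mid","tin_red_mid","tin_yellow_mid","tin_green_mid","rack","tray","pad","glue"]
def snap(c,f=None):
    p=robot.camera(c)
    if f: cv2.imwrite("pics/"+f,cv2.cvtColor(p["pixels"],cv2.COLOR_RGB2BGR))
    return p
def st():
    o=robot.get_obs(); print(round(o["time"],2),np.round(o["position"],4),np.round(R.from_quat(o["tool_rot"]).as_matrix(),3).tolist(),np.round(o["q"],2))
E
python3 - <<'E'
from h import *
st()
for c in ["scene","top"]:
    p=snap(c,c+"0.png")
    print(c,np.round(p["tvec"],3),np.round(p["rvec"],3),np.round(p["intrinsics"],1).tolist())
    for n in N:
        print(n,[(np.round(d["at"],4).tolist(),round(d["score"],2)) for d in robot.place_of(p,n)[:2]])
E
```

```text
0.0 [0.2295 0.5805 0.2216] [[-0.93, 0.368, -0.001], [0.368, 0.93, -0.002], [0.0, -0.002, -1.0]] [ 1.02  0.53  1.43 -0.    1.18 -0.18]
scene [ 0.451 -0.193  1.178] [ 0.913  2.607 -0.962] [[391.7, 0.0, 261.9], [0.0, 391.7, 198.8], [0.0, 0.0, 1.0]]
jar_oak_mid [([0.5318, -0.005, 0.0798], 0.96), ([0.5478, 0.0866, 0.0783], 0.33)]
jar_walnut_mid [([0.5443, 0.0834, 0.079], 0.73)]
jar_mahogany_mid [([0.5201, -0.0866, 0.0848], 0.61)]
tin_red_mid [([0.5918, -0.024, 0.0299], 0.88)]
tin_yellow_mid [([0.5823, -0.1313, 0.0283], 0.83), ([0.5817, -0.0063, -0.001], 0.45)]
tin_green_mid [([0.6047, 0.1097, 0.0263], 0.69)]
rack [([0.5801, -0.0098, 0.0015], 0.94)]
tray [([0.5031, 0.319, -0.0005], 0.69)]
pad [([0.5408, -0.3613, 0.0145], 0.76)]
glue [([0.4287, 0.0454, 0.0005], 0.58)]
top [-0.011  0.558  0.741] [ 2.101 -2.143  0.202] [[366.2, 0.0, 249.2], [0.0, 366.2, 192.2], [0.0, 0.0, 1.0]]
jar_oak_mid [([0.5322, 0.0018, 0.0825], 0.73)]
jar_walnut_mid [([0.5417, 0.0843, 0.0782], 0.68), ([0.5459, -0.3656, 0.0125], 0.31)]
jar_mahogany_mid [([0.521, -0.0898, 0.0825], 0.56), ([0.543, 0.0863, 0.0783], 0.26)]
tin_red_mid [([0.5903, -0.023, 0.0304], 0.88)]
tin_yellow_mid [([0.5849, -0.1322, 0.0272], 0.76)]
tin_green_mid [([0.6077, 0.1089, 0.0322], 0.72)]
rack [([0.5753, -0.0049, -0.001], 0.67)]
tray [([0.5047, 0.3218, 0.0013], 0.7)]
pad [([0.5426, -0.3651, 0.0115], 0.9)]
glue [([0.4269, 0.0481, -0.0026], 0.88)]
```

View pics/scene0.png

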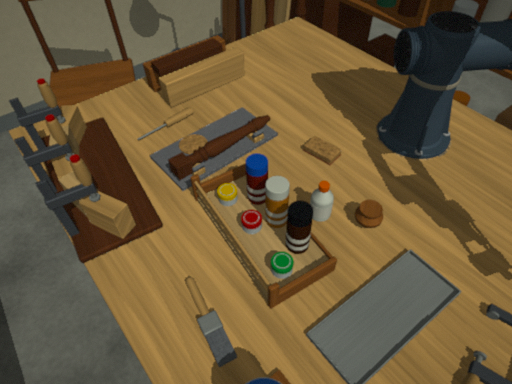

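View pics/top0.png

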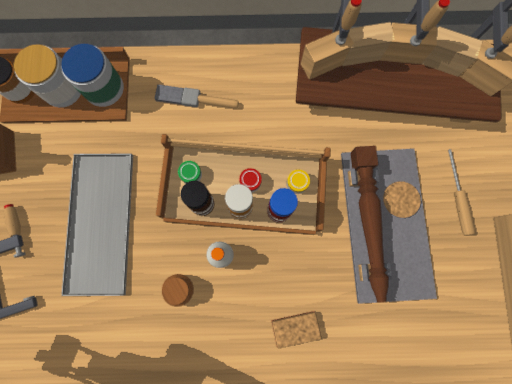

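The scene view shows the jars black (298,225), white (277,200) and blue (257,178), in front of the green, red and yellow tins. The top view shows the tray on the left (100,225) and the pad beyond the leg at (403,199). Next I refine the positions by silhouette fits.

```bash
cat >> h.py <<'E'
from scipy.optimize import minimize
def proj(p,X): return cv2.projectPoints(np.float64(X),p["rvec"],p["tvec"],p["intrinsics"],None)[0][:,0]
a=np.linspace(0,2*np.pi,40)
def sil(p,x,y,z0,z1,r):
    X=np.vstack([np.c_[x+r*np.cos(a),y+r*np.sin(a),0*a+z] for z in (z0,z1)])
    m=np.zeros((384*4,512*4),np.uint8); cv2.fillConvexPoly(m,cv2.convexHull(np.int32(np.round(proj(p,X)*64+24)))[:,0],1,shift=4)
    return cv2.resize(m.astype(np.float32),(512,384),interpolation=cv2.INTER_AREA)
def fit(p,n,x0,z0,z1,r):
    o=robot.outline_of(p,n)
    o=[d for d in o if sil(p,*x0,z0,z1,r)[d["region"]].mean()>.4]
    if not o: return None
    M=o[0]["region"].astype(np.float32)
    def c(v):
        s=sil(p,x0[0]+v[0]/1e3,x0[1]+v[1]/1e3,z0,z1,r); return np.abs(s-M).sum()/M.sum()
    q=minimize(c,[0,0],method="Nelder-Mead",options=dict(initial_simplex=[[0,0],[6,0],[0,6]],xatol=.1))
    return np.round(np.array(x0)+q.x/1e3,4).tolist(),round(q.fun,3)
E
python3 - <<'E'
from h import *
T=dict(jar_oak_mid=(.532,-.002,.015,.145,.027),jar_walnut_mid=(.543,.084,.015,.145,.027),jar_mahogany_mid=(.5205,-.088,.015,.145,.027),tin_red_mid=(.591,-.0235,.015,.049,.025),tin_yellow_mid=(.5835,-.132,.015,.049,.025),tin_green_mid=(.606,.109,.015,.049,.025),pad=(.5415,-.363,.012,.017,.042),glue=(.428,.047,0,.11,.027))
for c in ["scene","top"]:
    p=snap(c)
    for n,t in T.items(): print(c,n,fit(p,n,t[:2],*t[2:]))
    for n in ("tray","rack"):
        for d in robot.outline_of(p,n)[:1]:
            m=d["region"].astype(np.uint8); cs=max(cv2.findContours(m,0,2)[0],key=cv2.contourArea)
            b=cv2.approxPolyDP(cv2.convexHull(cs),6,True)[:,0].astype(float)
            Rm=cv2.Rodrigues(p["rvec"])[0]; C=-Rm.T@p["tvec"]
            ray=(Rm.T@np.linalg.inv(p["intrinsics"])@np.c_[b,np.ones(len(b))].T).T
            z=.012
            print(c,n,np.round(C+ray*((z-C[2])/ray[:,2:]),3)[:,:2].tolist())
E
```

```text
scene jar_oak_mid ([0.5295, -0.0036], np.float64(0.079))
scene jar_walnut_mid ([0.54, 0.0838], np.float64(0.061))
scene jar_mahogany_mid ([0.5195, -0.0908], np.float64(0.148))
scene tin_red_mid ([0.5871, -0.0271], np.float64(0.09))
scene tin_yellow_mid ([0.5835, -0.1329], np.float64(0.07))
scene tin_green_mid ([0.6089, 0.1097], np.float64(0.072))
scene pad ([0.5418, -0.3692], np.float64(0.297))
scene glue ([0.4234, 0.0412], np.float64(0.484))
scene tray [[0.343, 0.256], [0.346, 0.389], [0.644, 0.387], [0.669, 0.366], [0.662, 0.25]]
top jar_oak_mid ([0.53, -0.0016], np.float64(0.044))
top jar_walnut_mid ([0.5386, 0.084], np.float64(0.052))
top jar_mahogany_mid ([0.5205, -0.0865], np.float64(0.038))
top tin_red_mid ([0.5891, -0.0256], np.float64(0.243))
top tin_yellow_mid ([0.5842, -0.1312], np.float64(0.114))
top tin_green_mid ([0.6097, 0.1118], np.float64(0.116))
top pad ([0.5419, -0.3661], np.float64(0.042))
top glue ([0.4252, 0.0371], np.float64(0.217))
top tray [[0.662, 0.254], [0.35, 0.252], [0.347, 0.386], [0.659, 0.384]]
top rack [[0.707, 0.181], [0.667, -0.21], [0.48, -0.185], [0.468, -0.147], [0.503, 0.171], [0.517, 0.19]]
```

```bash
cat >> h.py <<'E'
P=dict(oak=(.530,-.0025),walnut=(.540,.084),mahog=(.520,-.088),red=(.589,-.025),pad=(.5418,-.366),t_far=(.5945,.319),t_mid=(.5045,.319),t_near=(.4145,.319))
def to(n,z=None,ang=-6.6):
    o=robot.get_obs(); M=R.from_quat(o["tool_rot"]).as_matrix(); g=P[n] if isinstance(n,str) else n
    d=np.r_[g,o["position"][2] if z is None else z]-o["position"]
    yaw=np.degrees(np.arctan2(M[1,1],M[0,1]))
    print(n,"d mm tool",np.round(1e3*M.T@d,1),"turn",round(yaw-ang,2),"pos",np.round(o["position"],4),"t",round(o["time"],2),"w",round(o["grip_width"],4),"F",np.round(o["ft_force"],1))
E
python3 -c "
from h import *
for n in P: to(n)"
```

```text
oak d mm tool [-493.8 -432.2   -0. ] turn 75.01 pos [0.2299 0.5811 0.2225] t 2.2 w 0.0871 F [ 0.3  0.6 -1.1]
walnut d mm tool [-471.3 -348.1   -0. ] turn 75.01 pos [0.2299 0.5811 0.2225] t 2.2 w 0.0871 F [ 0.3  0.6 -1.1]
mahog d mm tool [-516.  -515.4    0. ] turn 75.01 pos [0.2299 0.5811 0.2225] t 2.2 w 0.0871 F [ 0.3  0.6 -1.1]
red d mm tool [-556.9 -431.5   -0. ] turn 75.01 pos [0.2299 0.5811 0.2225] t 2.2 w 0.0871 F [ 0.3  0.6 -1.1]
pad d mm tool [-638.5 -765.9    0. ] turn 75.01 pos [0.2299 0.5811 0.2225] t 2.2 w 0.0871 F [ 0.3  0.6 -1.1]
t_far d mm tool [-435.5 -109.6   -0. ] turn 75.01 pos [0.2299 0.5811 0.2225] t 2.2 w 0.0871 F [ 0.3  0.6 -1.1]
t_mid d mm tool [-351.8 -142.7   -0. ] turn 75.01 pos [0.2299 0.5811 0.2225] t 2.2 w 0.0871 F [ 0.3  0.6 -1.1]
t_near d mm tool [-268.1 -175.8   -0. ] turn 75.01 pos [0.2299 0.5811 0.2225] t 2.2 w 0.0871 F [ 0.3  0.6 -1.1]
```

servo_tool(rows=[-0.7,0,0,0,6.8,-0.7,0,0,0,6.8,-0.7,0,0,0,6.8,-0.7,0,0,0,6.8,-0.7,0,0,0,6.8], newtons=25)

```text
time: 2.62
position: [0.2299, 0.5811, 0.2226]
tool_rot: [0.469, 0.883, -0.0, -0.0]
ft_force: [0.3, 1.3, -0.8]
grip_width: 0.074
grip_force: 0.0
```

servo_tool(rows=[-0.7,0,0,0,6.8,-0.7,0,0,0,6.8,-0.7,0,0,0,6.8,-0.7,0,0,0,6.8,-0.7,0,0,0,6.8])

```text
time: 3.03
position: [0.2299, 0.5812, 0.2226]
tool_rot: [0.707, 0.708, -0.0, 0.0]
ft_force: [0.3, 0.5, -0.1]
grip_width: 0.0736
grip_force: 0.0
```

servo_tool(rows=[-0.7,0,0,0,6.8,-0.7,-0.03,0.024,0,0,-0.7,-0.03,0.024,0,0,-0.7,-0.03,0.024,0,0,-0.7,-0.03,0.024,0,0])

```text
time: 3.45
position: [0.3124, 0.45, 0.2226]
tool_rot: [0.745, 0.667, 0.0, 0.0]
ft_force: [1.0, 0.3, 0.0]
grip_width: 0.0738
grip_force: 0.0
```

servo_tool(rows=[-0.7,-0.03,0.024,0,0,-0.7,-0.03,0.024,0,0,-0.7,-0.03,0.024,0,0,-0.7,-0.03,0.024,0,0,-0.7,-0.03,0.024,0,0])

```text
time: 3.87
position: [0.4153, 0.2872, 0.2228]
tool_rot: [0.745, 0.667, 0.0, 0.0]
ft_force: [0.8, 0.8, -0.5]
grip_width: 0.074
grip_force: 0.0
```

servo_tool(rows=[-0.7,-0.03,0.024,0,0,-0.7,-0.03,0.024,0,0,-0.7,-0.03,0.024,0,0,-0.7,-0.03,0.024,0,0,-0.7,-0.03,0.024,0,0])

```text
time: 4.28
position: [0.518, 0.1246, 0.2228]
tool_rot: [0.745, 0.667, 0.0, 0.0]
ft_force: [0.4, 0.3, -0.8]
grip_width: 0.0739
grip_force: 0.0
```

```bash
python3 -c "
from h import *
to('walnut',.088);st()"
```

```text
walnut d mm tool [-37.9  26.4 134.8] turn 0.2 pos [0.518  0.1246 0.2228] t 4.28 w 0.0739 F [ 0.4  0.3 -0.8]
4.28 [0.518  0.1246 0.2228] [[0.112, 0.994, 0.001], [0.994, -0.112, 0.0], [0.0, 0.001, -1.0]] [0.03 0.4  1.66 0.   1.07 0.14]
```

servo_tool(rows=[-0.7,-0.019,0.0133,0,0,-0.7,-0.019,0.0133,0,0,-0.7,0,0,0.035,0,-0.7,0,0,0.035,0,-0.7,0,0,0.03,0])

```text
time: 4.7
position: [0.5397, 0.0848, 0.1215]
tool_rot: [0.746, 0.666, 0.0, 0.0]
ft_force: [0.8, -0.6, -0.4]
grip_width: 0.0744
grip_force: 0.0
```

servo_tool(rows=[-0.7,0,0,0.02,0,-0.7,0,0,0.015,0,-0.7,0,0,0,0,-0.7,0,0,0,0])

```text
time: 5.03
position: [0.539, 0.0856, 0.087]
tool_rot: [0.745, 0.667, -0.001, -0.001]
ft_force: [0.3, -0.5, -1.1]
grip_width: 0.074
grip_force: 0.0
```

```bash
python3 -c "
from h import *
to('walnut',.088);snap('top','t1.png')"
```

```text
walnut d mm tool [-1.5  1.2 -1. ] turn 0.2 pos [0.539  0.0856 0.087 ] t 5.03 w 0.074 F [ 0.3 -0.5 -1.1]
```

View pics/t1.png

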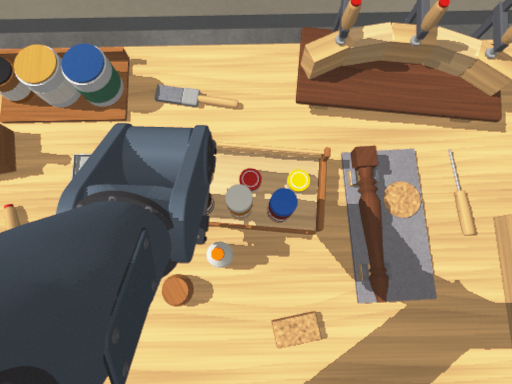

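servo_tool(rows=[-0.7,-0.0015,0.0012,0,0,1,0,0,0,0,1,0,0,0,0,1,0,0,0,0,1,0,0,0,0], newtons=25)

```text
time: 5.5
position: [0.5406, 0.084, 0.0882]
tool_rot: [0.745, 0.667, 0.0, 0.0]
ft_force: [0.8, 0.1, -0.2]
grip_width: 0.0549
grip_force: 0.0
```

servo_tool(rows=[1,0,0,0,0,1,0,0,0,0,1,0,0,-0.01,0])

```text
time: 5.75
position: [0.5387, 0.084, 0.0962]
tool_rot: [0.745, 0.667, -0.002, -0.002]
ft_force: [-0.5, -0.7, -2.8]
grip_width: 0.0534
grip_force: 25.0
```

```bash
python3 -c "
from h import *
to('t_far',.16)"
```

```text
t_far d mm tool [239.7  29.  -64. ] turn 0.21 pos [0.5387 0.084  0.0962] t 5.75 w 0.0534 F [-0.5 -0.7 -2.8]
```

servo_tool(rows=[1,0,0,-0.02,0,1,0,0,-0.024,0,1,0,0,-0.02,0,1,0.02,0.0025,0,0,1,0.03,0.0035,0,0])

```text
time: 6.17
position: [0.552, 0.1315, 0.1631]
tool_rot: [0.747, 0.665, 0.0, 0.001]
ft_force: [-0.1, -0.6, -3.6]
grip_width: 0.0538
grip_force: 25.0
```

servo_tool(rows=[1,0.035,0.004,0,0,1,0.035,0.004,0,0,1,0.035,0.004,0,0,1,0.035,0.004,0,0,1,0.03,0.004,0,0])

```text
time: 6.58
position: [0.5897, 0.3019, 0.1611]
tool_rot: [0.745, 0.667, -0.001, -0.001]
ft_force: [0.4, -0.9, -2.9]
grip_width: 0.0535
grip_force: 25.0
```

servo_tool(rows=[1,0.02,0.003,0,0,1,0,0,0,0,1,0,0,0.025,0,1,0,0,0.025,0,1,0,0,0.015,0])

```text
time: 7.0
position: [0.5933, 0.3181, 0.0938]
tool_rot: [0.745, 0.667, -0.003, -0.001]
ft_force: [-1.9, 0.4, -3.7]
grip_width: 0.0536
grip_force: 25.0
```

servo_tool(rows=[1,0,0,0,0,1,0,0,0,0])

```text
time: 7.17
position: [0.5944, 0.3183, 0.0952]
tool_rot: [0.746, 0.666, -0.002, -0.001]
ft_force: [1.3, 0.2, -3.6]
grip_width: 0.0533
grip_force: 25.0
```

```bash
python3 -c "
from h import *
to('t_far',.077)"
```

```text
t_far d mm tool [ 0.8  0.1 18.2] turn 0.19 pos [0.5944 0.3183 0.0952] t 7.17 w 0.0533 F [ 1.3  0.2 -3.6]
```

servo_tool(rows=[1,0,0,0.01,0,1,0,0,0.006,0,1,0,0,0.002,0,1,0,0,0,0,1,0,0,0,0])

```text
time: 7.58
position: [0.596, 0.3193, 0.0788]
tool_rot: [0.745, 0.667, 0.0, 0.0]
ft_force: [0.2, 0.7, -3.1]
grip_width: 0.0532
grip_force: 25.0
```

servo_tool(rows=[0,0,0,0,0,-0.5,0,0,0,0,-0.5,0,0,0,0,-0.5,0,0,0,0,-0.5,0,0,0,0])

```text
time: 8.0
position: [0.5965, 0.3195, 0.0794]
tool_rot: [0.745, 0.667, 0.001, 0.0]
ft_force: [0.3, 0.4, -0.8]
grip_width: 0.0643
grip_force: 0.0
```

servo_tool(rows=[-0.5,0,0,-0.01,0,-0.5,0,0,-0.02,0,-0.5,0,0,-0.03,0,-0.5,0,0,-0.03,0,-0.5,0,0,-0.01,0])

```text
time: 8.42
position: [0.5987, 0.3204, 0.1845]
tool_rot: [0.745, 0.667, 0.004, 0.002]
ft_force: [1.1, -0.1, -0.2]
grip_width: 0.0655
grip_force: 0.0
```

```bash
python3 -c "
from h import *
to('oak');
p=snap('scene','s1.png');print(robot.place_of(p,'jar_walnut_mid')[:1])"
```

```text
oak d mm tool [-328.6  -32.4   -1.6] turn 0.22 pos [0.5987 0.3204 0.1845] t 8.42 w 0.0655 F [ 1.1 -0.1 -0.2]
[{'at': [0.6032, 0.3204, 0.0693], 'score': 0.73}]
```

View pics/s1.png

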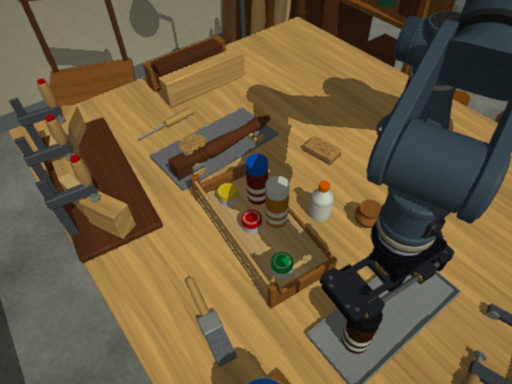

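The walnut jar stands upright in the tray at about (358,333). On to the oak jar.

servo_tool(rows=[-0.65,-0.02,-0.002,0,0.2,-0.65,-0.034,-0.0034,0,0,-0.65,-0.036,-0.0036,0,0,-0.65,-0.036,-0.0036,0,0,-0.65,-0.036,-0.0036,0,0])

```text
time: 8.93
position: [0.5592, 0.1588, 0.1767]
tool_rot: [0.746, 0.666, -0.002, -0.001]
ft_force: [1.3, -0.7, -0.5]
grip_width: 0.0718
grip_force: 0.0
```

servo_tool(rows=[-0.65,-0.036,-0.0036,0,0,-0.65,-0.036,-0.0036,0,0,-0.65,-0.036,-0.0036,0,0,-0.65,-0.034,-0.0034,0,0,-0.65,-0.024,-0.0024,0,0])

```text
time: 9.35
position: [0.5235, -0.0051, 0.1769]
tool_rot: [0.747, 0.665, -0.001, -0.001]
ft_force: [0.1, 0.3, -0.2]
grip_width: 0.0719
grip_force: 0.0
```

servo_tool(rows=[-0.65,0,0,0,0,-0.65,0,0,0,0])

```text
time: 9.52
position: [0.5245, -0.0036, 0.1773]
tool_rot: [0.748, 0.664, -0.001, -0.001]
ft_force: [-1.5, -0.4, -0.0]
grip_width: 0.072
grip_force: 0.0
```

```bash
python3 -c "
from h import *
to('oak',.088)"
```

```text
oak d mm tool [ 1.7  5.6 89.3] turn -0.18 pos [ 0.5245 -0.0036  0.1773] t 9.52 w 0.072 F [-1.5 -0.4 -0. ]
```

servo_tool(rows=[-0.65,0.0017,0.0056,0.01,0,-0.65,0,0,0.03,0,-0.65,0,0,0.03,0,-0.65,0,0,0.015,0,-0.65,0,0,0.004,0])

```text
time: 9.93
position: [0.5293, 0.0005, 0.0857]
tool_rot: [0.746, 0.666, -0.002, -0.003]
ft_force: [0.2, -0.7, -0.2]
grip_width: 0.0718
grip_force: 0.0
```

servo_tool(rows=[-0.65,0,0,0,0,-0.65,0,0,0,0,-0.65,0,0,0,0])

```text
time: 10.18
position: [0.5325, -0.0013, 0.0903]
tool_rot: [0.746, 0.666, 0.001, 0.001]
ft_force: [-0.9, -0.0, 0.4]
grip_width: 0.0716
grip_force: 0.0
```

```bash
python3 -c "
from h import *
to('oak',.088)"
```

```text
oak d mm tool [-1.5 -2.4  2.3] turn 0.07 pos [ 0.5325 -0.0013  0.0903] t 10.18 w 0.0716 F [-0.9 -0.   0.4]
```

servo_tool(rows=[-0.65,-0.0015,-0.0015,0.001,0,1,0,0,0,0,1,0,0,0,0,1,0,0,0,0,1,0,0,0,0])

```text
time: 10.6
position: [0.5306, -0.0033, 0.0891]
tool_rot: [0.747, 0.665, 0.001, 0.001]
ft_force: [1.3, -0.0, 0.2]
grip_width: 0.0537
grip_force: 25.0
```

servo_tool(rows=[1,0,0,0,0,1,0,0,0,0])

```text
time: 10.77
position: [0.5306, -0.0033, 0.089]
tool_rot: [0.747, 0.665, 0.001, 0.001]
ft_force: [0.7, -0.3, 2.8]
grip_width: 0.0537
grip_force: 25.0
```

```bash
python3 -c "
from h import *
to('oak',.088);to('t_mid',.16)"
```

```text
oak d mm tool [ 0.7 -0.7  1. ] turn 0.0 pos [ 0.5306 -0.0033  0.089 ] t 10.77 w 0.0537 F [ 0.7 -0.3  2.8]
t_mid d mm tool [317.1 -62.9 -71.1] turn 0.0 pos [ 0.5306 -0.0033  0.089 ] t 10.77 w 0.0537 F [ 0.7 -0.3  2.8]
```

servo_tool(rows=[1,0,0,-0.015,0,1,0,0,-0.025,0,1,0,0,-0.02,0,1,0,0,-0.011,0,1,0.02,-0.004,0,0])

```text
time: 11.18
position: [0.5303, 0.0145, 0.1616]
tool_rot: [0.747, 0.664, 0.001, 0.003]
ft_force: [0.8, 0.4, -2.7]
grip_width: 0.0538
grip_force: 25.0
```

servo_tool(rows=[1,0.033,-0.0065,0,0,1,0.036,-0.007,0,0,1,0.036,-0.007,0,0,1,0.036,-0.007,0,0,1,0.036,-0.007,0,0])

```text
time: 11.6
position: [0.5124, 0.1984, 0.1585]
tool_rot: [0.747, 0.665, -0.001, -0.001]
ft_force: [1.5, 0.3, -3.4]
grip_width: 0.0533
grip_force: 25.0
```

servo_tool(rows=[1,0.036,-0.0075,0,0,1,0.036,-0.0075,0,0,1,0.032,-0.006,0,0,1,0.016,-0.0035,0,0,1,0,0,0,0])

```text
time: 12.02
position: [0.5017, 0.3227, 0.1584]
tool_rot: [0.745, 0.667, -0.0, -0.001]
ft_force: [1.5, -0.0, -3.2]
grip_width: 0.0533
grip_force: 25.0
```

servo_tool(rows=[1,0,0,0.015,0,1,0,0,0.025,0,1,0,0,0.02,0,1,0,0,0,0,1,0,0,0,0])

```text
time: 12.43
position: [0.5019, 0.3177, 0.0979]
tool_rot: [0.747, 0.665, -0.003, -0.001]
ft_force: [0.2, -0.3, -3.7]
grip_width: 0.0536
grip_force: 25.0
```

```bash
python3 -c "
from h import *
to('t_mid',.079)"
```

```text
t_mid d mm tool [ 1.7  2.5 18.9] turn -0.02 pos [0.5019 0.3177 0.0979] t 12.43 w 0.0536 F [ 0.2 -0.3 -3.7]
```

servo_tool(rows=[1,0.0015,0.001,0.01,0,1,0,0,0.007,0,1,0,0,0.003,0,1,0,0,0,0,1,0,0,0,0])

```text
time: 12.85
position: [0.5048, 0.3204, 0.0797]
tool_rot: [0.747, 0.665, 0.0, 0.0]
ft_force: [-0.1, 0.1, -3.6]
grip_width: 0.0534
grip_force: 25.0
```

servo_tool(rows=[0,0,0,0,0,-0.45,0,0,0,0,-0.45,0,0,0,0,-0.45,0,0,0,0,-0.45,0,0,0,0])

```text
time: 13.27
position: [0.5053, 0.3207, 0.0803]
tool_rot: [0.747, 0.665, 0.001, 0.0]
ft_force: [-0.3, -0.2, -0.8]
grip_width: 0.0625
grip_force: 0.0
```

servo_tool(rows=[-0.45,0,0,-0.01,0,-0.45,0,0,-0.025,0,-0.45,0,0,-0.03,0,-0.45,0,0,-0.03,0,-0.45,0,0,0,0])

```text
time: 13.68
position: [0.5088, 0.3223, 0.1816]
tool_rot: [0.746, 0.665, 0.006, 0.002]
ft_force: [0.7, -0.3, 0.5]
grip_width: 0.0628
grip_force: 0.0
```

```bash
python3 -c "
from h import *
to('mahog',.18)"
```

```text
mahog d mm tool [-4.063e+02  5.810e+01 -3.000e-01] turn 0.02 pos [0.5088 0.3223 0.1816] t 13.68 w 0.0628 F [ 0.7 -0.3  0.5]
```

servo_tool(rows=[-0.65,-0.02,0.003,0,0,-0.65,-0.034,0.005,0,0,-0.65,-0.036,0.0055,0,0,-0.65,-0.036,0.0055,0,0,-0.65,-0.036,0.0055,0,0])

```text
time: 14.1
position: [0.5102, 0.1554, 0.175]
tool_rot: [0.746, 0.666, 0.0, 0.0]
ft_force: [0.4, -0.2, -0.6]
grip_width: 0.0716
grip_force: 0.0
```

servo_tool(rows=[-0.65,-0.036,0.0055,0,0,-0.65,-0.036,0.0055,0,0,-0.65,-0.036,0.0055,0,0,-0.65,-0.036,0.0055,0,0,-0.65,-0.036,0.0055,0,0])

```text
time: 14.52
position: [0.517, -0.027, 0.175]
tool_rot: [0.747, 0.665, 0.0, 0.0]
ft_force: [1.3, -0.0, 0.3]
grip_width: 0.0717
grip_force: 0.0
```

servo_tool(rows=[-0.65,-0.036,0.0055,0,0,-0.65,-0.025,0.004,0,0,-0.65,0,0,0,0,-0.65,0,0,0,0,-0.65,0,0,0,0])

```text
time: 14.93
position: [0.5191, -0.0864, 0.1746]
tool_rot: [0.747, 0.665, 0.0, -0.0]
ft_force: [-1.0, -0.2, 0.0]
grip_width: 0.0715
grip_force: 0.0
```

```bash
python3 -c "
from h import *
to('mahog',.088)"
```

```text
mahog d mm tool [-1.6  1.1 86.6] turn -0.01 pos [ 0.5191 -0.0864  0.1746] t 14.93 w 0.0715 F [-1.  -0.2  0. ]
```

servo_tool(rows=[-0.65,-0.0016,0.0011,0.01,0,-0.65,0,0,0.028,0,-0.65,0,0,0.028,0,-0.65,0,0,0.015,0,-0.65,0,0,0.005,0])

```text
time: 15.35
position: [0.5183, -0.0864, 0.0856]
tool_rot: [0.746, 0.666, -0.001, -0.003]
ft_force: [-0.5, 0.1, -0.2]
grip_width: 0.0715
grip_force: 0.0
```

servo_tool(rows=[-0.65,0,0,0,0,-0.65,0,0,0,0,-0.65,0,0,0,0,-0.65,0,0,0,0])

```text
time: 15.68
position: [0.5214, -0.0887, 0.0897]
tool_rot: [0.746, 0.665, 0.001, 0.001]
ft_force: [-0.8, 0.1, 0.5]
grip_width: 0.0715
grip_force: 0.0
```

```bash
python3 -c "
from h import *
to('mahog',.088)"
```

```text
mahog d mm tool [ 0.5 -1.5  1.7] turn 0.04 pos [ 0.5214 -0.0887  0.0897] t 15.68 w 0.0715 F [-0.8  0.1  0.5]
```

servo_tool(rows=[-0.65,0,-0.001,0.001,0,1,0,0,0,0,1,0,0,0,0,1,0,0,0,0,1,0,0,0,0])

```text
time: 16.1
position: [0.5205, -0.0889, 0.0879]
tool_rot: [0.747, 0.665, 0.001, 0.001]
ft_force: [1.6, -0.5, -1.0]
grip_width: 0.0532
grip_force: 24.9
```

servo_tool(rows=[1,0,0,0,0,1,0,0,0,0])

```text
time: 16.27
position: [0.5205, -0.0889, 0.0879]
tool_rot: [0.747, 0.665, 0.001, 0.001]
ft_force: [2.5, -1.1, 2.2]
grip_width: 0.0535
grip_force: 24.9
```

```bash
python3 -c "
from h import *
to('mahog',.088);to('t_near',.16)"
```

```text
mahog d mm tool [ 0.8 -0.6 -0.1] turn 0.01 pos [ 0.5205 -0.0889  0.0879] t 16.27 w 0.0535 F [ 2.5 -1.1  2.2]
t_near d mm tool [ 393.  -152.   -72.6] turn 0.01 pos [ 0.5205 -0.0889  0.0879] t 16.27 w 0.0535 F [ 2.5 -1.1  2.2]
```

servo_tool(rows=[1,0,0,-0.015,0,1,0,0,-0.025,0,1,0,0,-0.02,0,1,0,0,-0.012,0,1,0.02,0,0,0])

```text
time: 16.68
position: [0.5232, -0.0716, 0.1616]
tool_rot: [0.747, 0.664, 0.0, 0.003]
ft_force: [0.5, 1.0, -3.6]
grip_width: 0.0535
grip_force: 24.9
```

servo_tool(rows=[1,0.036,0,0,0,1,0.036,0,0,0,1,0.036,0,0,0,1,0.036,0,0,0,1,0.036,-0.004,0,0])

```text
time: 17.1
position: [0.5378, 0.112, 0.1586]
tool_rot: [0.747, 0.665, -0.001, -0.001]
ft_force: [0.5, -0.1, -3.5]
grip_width: 0.0538
grip_force: 24.9
```

servo_tool(rows=[1,0.03,-0.018,0,0,1,0.028,-0.022,0,0,1,0.028,-0.022,0,0,1,0.028,-0.022,0,0,1,0.028,-0.022,0,0])

```text
time: 17.52
position: [0.4469, 0.2646, 0.1585]
tool_rot: [0.747, 0.665, -0.002, -0.001]
ft_force: [1.0, 0.3, -2.6]
grip_width: 0.0538
grip_force: 24.9
```

servo_tool(rows=[1,0.028,-0.022,0,0,1,0.016,-0.014,0,0,1,0.007,-0.006,0,0,1,0,0,0,0,1,0,0,0,0])

```text
time: 17.93
position: [0.4133, 0.3188, 0.1591]
tool_rot: [0.746, 0.666, -0.001, 0.0]
ft_force: [0.1, -0.0, -3.1]
grip_width: 0.0533
grip_force: 24.9
```

```bash
python3 -c "
from h import *
to('t_near',.078)"
```

```text
t_near d mm tool [ 0.4  1.2 81.1] turn 0.08 pos [0.4133 0.3188 0.1591] t 17.93 w 0.0533 F [ 0.1 -0.  -3.1]
```

servo_tool(rows=[1,0,0,0.015,0,1,0,0,0.025,0,1,0,0,0.02,0,1,0,0,0.015,0,1,0,0,0.004,0])

```text
time: 18.35
position: [0.4134, 0.3169, 0.0781]
tool_rot: [0.747, 0.664, -0.002, -0.0]
ft_force: [-0.3, 0.4, -3.6]
grip_width: 0.0536
grip_force: 24.9
```

servo_tool(rows=[1,0,0,0.002,0,1,0,0,0,0,1,0,0,0,0,0,0,0,0,0,-0.45,0,0,0,0])

```text
time: 18.77
position: [0.4145, 0.3196, 0.0796]
tool_rot: [0.747, 0.665, 0.001, 0.0]
ft_force: [3.0, -0.1, -0.9]
grip_width: 0.0558
grip_force: 0.6
```

servo_tool(rows=[-0.45,0,0,0,0,-0.45,0,0,0,0,-0.45,0,0,0,0])

```text
time: 19.02
position: [0.414, 0.3196, 0.0792]
tool_rot: [0.746, 0.665, 0.001, 0.0]
ft_force: [0.8, 0.6, 0.4]
grip_width: 0.0624
grip_force: 0.0
```

servo_tool(rows=[-0.45,0,0,-0.01,0,-0.45,0,0,-0.025,0,-0.45,0,0,-0.03,0,-0.45,0,0,-0.03,0,-0.45,0,0,0,0])

```text
time: 19.43
position: [0.4171, 0.3212, 0.1796]
tool_rot: [0.746, 0.665, 0.006, 0.002]
ft_force: [0.3, 0.4, 0.3]
grip_width: 0.0632
grip_force: 0.0
```

```bash
python3 -c "
from h import *
to('red',.18)
p=snap('scene','s2.png')
for n in N[:6]: print(n,[(np.round(d['at'],4).tolist(),round(d['score'],2)) for d in robot.place_of(p,n)[:1]])
print(fit(p,'tin_red_mid',P['red'],.015,.049,.025))
"
```

```text
red d mm tool [-324.3  210.4   -0.4] turn 0.03 pos [0.4171 0.3212 0.1796] t 19.43 w 0.0632 F [0.3 0.4 0.3]
jar_oak_mid [([0.5072, 0.3228, 0.0669], 0.67)]
jar_walnut_mid [([0.6007, 0.3218, 0.0667], 0.87)]
jar_mahogany_mid [([0.4115, 0.3215, 0.07], 0.77)]
tin_red_mid [([0.5898, -0.021, 0.0296], 0.92)]
tin_yellow_mid [([0.5817, -0.1322, 0.0286], 0.56)]
tin_green_mid [([0.6033, 0.1084, 0.0284], 0.88)]
([0.588, -0.0259], np.float64(0.067))
```

View pics/s2.png

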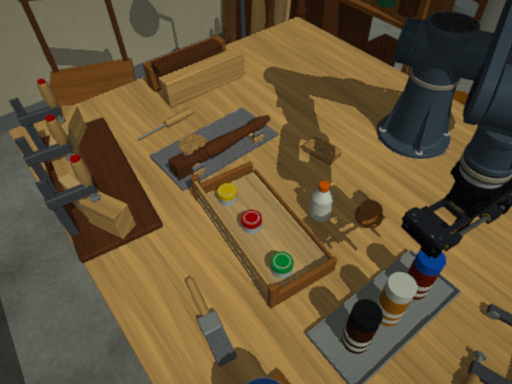

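All three jars stand upright in the tray at (362,325), (395,298) and (428,270). The red tin is now open to reach at (251,219).

servo_tool(rows=[-0.45,-0.018,0.011,0,0,-0.45,-0.028,0.018,0,0,-0.45,-0.03,0.0195,0,0,-0.45,-0.03,0.0195,0,0,-0.45,-0.03,0.0195,0,0])

```text
time: 20.25
position: [0.4849, 0.1728, 0.1727]
tool_rot: [0.746, 0.666, -0.001, -0.001]
ft_force: [1.0, -0.3, 0.2]
grip_width: 0.063
grip_force: 0.0
```

servo_tool(rows=[-0.45,-0.03,0.0195,0,0,-0.45,-0.03,0.0195,0,0,-0.45,-0.03,0.0195,0,0,-0.45,-0.03,0.0195,0,0,-0.45,-0.03,0.0195,0,0])

```text
time: 20.67
position: [0.5647, 0.0123, 0.1726]
tool_rot: [0.747, 0.665, -0.001, -0.001]
ft_force: [0.8, 1.0, -0.2]
grip_width: 0.0632
grip_force: 0.0
```

servo_tool(rows=[-0.45,-0.025,0.017,0,0,-0.45,-0.014,0.009,0,0,-0.45,0,0,0,-6.9,-0.45,0,0,0,-6.9,-0.45,0,0,0,-6.9])

```text
time: 21.08
position: [0.5852, -0.0276, 0.1725]
tool_rot: [0.613, 0.79, -0.0, -0.001]
ft_force: [0.9, 0.7, -0.5]
grip_width: 0.063
grip_force: 0.0
```

servo_tool(rows=[-0.45,0,0,0,-6.9,-0.45,0,0,0,-6.9,-0.45,0,0,0,-6.9,-0.45,0,0,0,-6.9,-0.45,0,0,0,-6.9])

```text
time: 21.5
position: [0.585, -0.0268, 0.1727]
tool_rot: [0.35, 0.937, 0.0, -0.001]
ft_force: [-0.9, -0.5, -0.2]
grip_width: 0.0628
grip_force: 0.0
```

servo_tool(rows=[-0.45,0,0,0,-6.9,-0.45,0,0,0,-6.9,-0.45,0,0,0,-6.9,-0.45,0,0,0,-6.9,-0.45,0,0,0,-6.9])

```text
time: 21.92
position: [0.5851, -0.0268, 0.1727]
tool_rot: [0.057, 0.998, 0.0, -0.001]
ft_force: [0.1, 0.5, -0.3]
grip_width: 0.0631
grip_force: 0.0
```

servo_tool(rows=[-0.45,0,0,0,0,-0.45,0,0,0,0])

```text
time: 22.08
position: [0.5853, -0.0271, 0.1729]
tool_rot: [0.061, 0.998, 0.0, -0.001]
ft_force: [-0.5, 0.8, -0.4]
grip_width: 0.0632
grip_force: 0.0
```

```bash
python3 -c "
from h import *
to('red',.025,83.4)"
```

```text
red d mm tool [ -3.7   2.4 147.9] turn -0.44 pos [ 0.5853 -0.0271  0.1729] t 22.08 w 0.0632 F [-0.5  0.8 -0.4]
```

servo_tool(rows=[-0.55,-0.0037,0.0024,0.015,0,-0.55,0,0,0.03,0,-0.55,0,0,0.03,0,-0.55,0,0,0.03,0,-0.55,0,0,0.02,0])

```text
time: 22.5
position: [0.5883, -0.0251, 0.0458]
tool_rot: [0.062, 0.998, 0.0, -0.002]
ft_force: [-0.1, 0.3, 0.3]
grip_width: 0.0675
grip_force: 0.0
```

servo_tool(rows=[-0.55,0,0,0,0,-0.55,0,0,0,0,-0.55,0,0,0,0])

```text
time: 22.75
position: [0.5907, -0.0258, 0.0495]
tool_rot: [0.061, 0.998, -0.0, 0.001]
ft_force: [-0.2, 0.1, -0.3]
grip_width: 0.0672
grip_force: 0.0
```

```bash
python3 -c "
from h import *
to('red',.022,83.4)"
```

```text
red d mm tool [ 1.9  0.6 27.5] turn -0.34 pos [ 0.5907 -0.0258  0.0495] t 22.75 w 0.0672 F [-0.2  0.1 -0.3]
```

servo_tool(rows=[-0.55,0.0015,0.0005,0.01,0,-0.55,0,0,0.01,0,-0.55,0,0,0.005,0,-0.55,0,0,0.002,0,-0.55,0,0,0,0])

```text
time: 23.17
position: [0.588, -0.0251, 0.0209]
tool_rot: [0.06, 0.998, 0.0, -0.001]
ft_force: [-1.0, 0.4, 0.2]
grip_width: 0.0672
grip_force: 0.0
```

servo_tool(rows=[1,0,0,0,0,1,0,0,0,0,1,0,0,0,0,1,0,0,0,0,1,0,0,0,0], newtons=15)

```text
time: 23.58
position: [0.5887, -0.0252, 0.0218]
tool_rot: [0.06, 0.998, -0.0, 0.0]
ft_force: [0.6, 0.4, 0.7]
grip_width: 0.0493
grip_force: 15.0
```

servo_tool(rows=[1,0,0,0,0,1,0,0,0,0])

```text
time: 23.75
position: [0.5887, -0.0252, 0.0219]
tool_rot: [0.06, 0.998, -0.0, 0.0]
ft_force: [-0.6, -0.2, 2.2]
grip_width: 0.0491
grip_force: 15.0
```

```bash
python3 -c "
from h import *
to('red',.022,83.4);to('pad',.18,83.4)"
```

```text
red d mm tool [-0.2  0.2 -0.1] turn -0.29 pos [ 0.5887 -0.0252  0.0219] t 23.75 w 0.0491 F [-0.6 -0.2  2.2]
pad d mm tool [   5.6 -344.  -158.1] turn -0.29 pos [ 0.5887 -0.0252  0.0219] t 23.75 w 0.0491 F [-0.6 -0.2  2.2]
```

servo_tool(rows=[1,0,0,-0.015,0,1,0,0,-0.03,0,1,0,0,-0.035,0,1,0,0,-0.03,0,1,0,0,-0.02,0])

```text
time: 24.17
position: [0.5894, -0.0254, 0.1543]
tool_rot: [0.06, 0.998, -0.0, 0.002]
ft_force: [0.1, -0.1, -0.7]
grip_width: 0.049
grip_force: 15.0
```

servo_tool(rows=[1,0.0005,-0.02,0,0,1,0.0005,-0.03,0,0,1,0.0005,-0.036,0,0,1,0.0005,-0.036,0,0,1,0.0005,-0.036,0,0])

```text
time: 24.58
position: [0.5664, -0.1827, 0.1515]
tool_rot: [0.06, 0.998, 0.0, -0.0]
ft_force: [1.0, -0.3, 0.1]
grip_width: 0.0497
grip_force: 15.0
```

servo_tool(rows=[1,0.0005,-0.036,0,0,1,0.0005,-0.036,0,0,1,0.0005,-0.036,0,0,1,0.0005,-0.036,0,0,1,0.0005,-0.028,0,0])

```text
time: 25.0
position: [0.543, -0.3551, 0.1512]
tool_rot: [0.061, 0.998, -0.0, -0.0]
ft_force: [0.9, 1.0, -1.5]
grip_width: 0.0492
grip_force: 15.0
```

servo_tool(rows=[1,0.0005,-0.014,0,0,1,0,0,0,6.9,1,0,0,0,6.9,1,0,0,0,6.9,1,0,0,0,6.9])

```text
time: 25.42
position: [0.5414, -0.3648, 0.151]
tool_rot: [0.299, 0.954, 0.001, -0.001]
ft_force: [-0.6, 1.0, -0.4]
grip_width: 0.0492
grip_force: 15.0
```

servo_tool(rows=[1,0,0,0,6.9,1,0,0,0,6.9,1,0,0,0,6.9,1,0,0,0,6.9,1,0,0,0,6.9])

```text
time: 25.83
position: [0.5416, -0.3645, 0.1511]
tool_rot: [0.568, 0.823, 0.0, -0.001]
ft_force: [-0.4, 0.3, -1.3]
grip_width: 0.0491
grip_force: 15.0
```

servo_tool(rows=[1,0,0,0,6.9,1,0,0,0,6.9,1,0,0,0,6.9,1,0,0,0,6.9,1,0,0,0,0])

```text
time: 26.25
position: [0.5417, -0.3646, 0.1512]
tool_rot: [0.747, 0.665, 0.0, -0.001]
ft_force: [-0.5, 0.4, -1.0]
grip_width: 0.0495
grip_force: 15.0
```

servo_tool(rows=[1,0,0,0,0,1,0,0,0,0])

```text
time: 26.42
position: [0.5417, -0.3653, 0.1514]
tool_rot: [0.746, 0.666, 0.0, -0.0]
ft_force: [0.1, 0.8, -1.5]
grip_width: 0.0495
grip_force: 15.0
```

```bash
python3 -c "
from h import *
to('pad',.0245)"
```

```text
pad d mm tool [ -0.8   0.3 126.9] turn 0.18 pos [ 0.5417 -0.3653  0.1514] t 26.42 w 0.0495 F [ 0.1  0.8 -1.5]
```

servo_tool(rows=[1,-0.0005,0,0.015,0,1,0,0,0.03,0,1,0,0,0.03,0,1,0,0,0.022,0,1,0,0,0.01,0])

```text
time: 26.83
position: [0.5399, -0.3647, 0.0411]
tool_rot: [0.746, 0.666, -0.0, -0.003]
ft_force: [0.1, 0.4, -0.4]
grip_width: 0.0491
grip_force: 15.0
```

servo_tool(rows=[1,0,0,0,0,1,0,0,0,0,1,0,0,0,0])

```text
time: 27.08
position: [0.5427, -0.3674, 0.0461]
tool_rot: [0.746, 0.666, 0.0, 0.002]
ft_force: [0.8, 0.2, 0.1]
grip_width: 0.0496
grip_force: 15.0
```

```bash
python3 -c "
from h import *
to('pad',.0245)"
```

```text
pad d mm tool [ 1.3 -1.2 21.6] turn 0.04 pos [ 0.5427 -0.3674  0.0461] t 27.08 w 0.0496 F [0.8 0.2 0.1]
```

servo_tool(rows=[1,0,0,0.008,0,1,0,0,0.007,0,1,0,0,0.004,0,1,0,0,0.001,0,1,0,0,0,0])

```text
time: 27.5
position: [0.5414, -0.3663, 0.0242]
tool_rot: [0.747, 0.665, -0.0, -0.0]
ft_force: [-0.5, 1.2, -1.0]
grip_width: 0.0493
grip_force: 15.0
```

servo_tool(rows=[1,0,0,0,0,1,0,0,0,0,1,0,0,0,0])

```text
time: 27.75
position: [0.5419, -0.3666, 0.0247]
tool_rot: [0.747, 0.665, 0.0, 0.0]
ft_force: [0.2, -0.5, -1.6]
grip_width: 0.0494
grip_force: 15.0
```

```bash
python3 -c "
from h import *
to('pad',.0245)"
```

```text
pad d mm tool [ 0.6 -0.1  0.2] turn 0.02 pos [ 0.5419 -0.3666  0.0247] t 27.75 w 0.0494 F [ 0.2 -0.5 -1.6]
```

Release, rise, and check.

servo_tool(rows=[0,0,0,0.0005,0,-0.45,0,0,0,0,-0.45,0,0,0,0,-0.45,0,0,0,0,-0.45,0,0,0,0])

```text
time: 28.17
position: [0.5418, -0.3666, 0.0242]
tool_rot: [0.747, 0.665, -0.0, 0.0]
ft_force: [-0.6, 0.3, 0.3]
grip_width: 0.0618
grip_force: 0.0
```

servo_tool(rows=[-0.45,0,0,-0.01,0,-0.45,0,0,-0.025,0,-0.45,0,0,-0.035,0,-0.45,0,0,-0.035,0,-0.45,0,0,-0.035,0])

```text
time: 28.58
position: [0.5415, -0.3663, 0.1661]
tool_rot: [0.747, 0.665, -0.0, -0.0]
ft_force: [0.9, 0.3, -0.9]
grip_width: 0.0633
grip_force: 0.0
```

servo_tool(rows=[-0.45,0.02,0,-0.015,0,-0.45,0.036,0,0,0,-0.45,0.036,0,0,0,-0.45,0.036,0,0,0,-0.45,0.036,0,0,0])

```text
time: 29.0
position: [0.5605, -0.2023, 0.1803]
tool_rot: [0.747, 0.665, 0.0, 0.001]
ft_force: [0.7, 0.4, 0.5]
grip_width: 0.0632
grip_force: 0.0
```

```bash
python3 -c "
from h import *
p=snap('scene','s3.png')
for c in ('scene','top'):
  p=snap(c)
  for n in ['tin_red_mid','pad','jar_mahogany_mid']: print(c,n,[(np.round(d['at'],4).tolist(),round(d['score'],2)) for d in robot.place_of(p,n)[:1]])
  print(fit(p,'tin_red_mid',P['pad'],.017,.051,.025), fit(p,'jar_mahogany_mid',P['t_near'],.003,.133,.027))
to('t_near',.18)
"
```

```text
scene tin_red_mid [([0.5446, -0.3677, 0.0347], 0.52)]
scene pad [([0.5392, -0.3634, 0.0097], 0.68)]
scene jar_mahogany_mid [([0.4109, 0.3205, 0.0689], 0.73)]
([0.5409, -0.3709], np.float64(0.208)) ([0.413, 0.3207], np.float64(0.288))
top tin_red_mid []
top pad []
top jar_mahogany_mid []
None None
t_near d mm tool [ 502.9 -205.5   -1. ] turn -0.06 pos [ 0.5603 -0.2043  0.1789] t 29.65 w 0.0629 F [-0.4 -0.2  0.1]
```

View pics/s3.png

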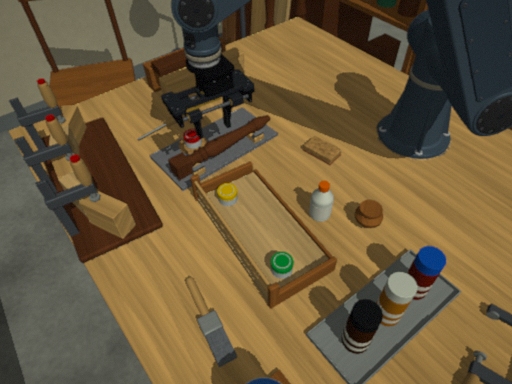

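The red tin is on the pad at (191,137), the three jars still stand in the tray, and the rack's front row is empty. Now to return the jars.

servo_tool(rows=[-0.5,0.02,-0.0082,0,0,-0.5,0.033,-0.0135,0,0,-0.5,0.033,-0.0135,0,0,-0.5,0.033,-0.0135,0,0,-0.5,0.033,-0.0135,0,0], newtons=25)

```text
time: 30.07
position: [0.5156, -0.0445, 0.179]
tool_rot: [0.747, 0.665, 0.0, -0.0]
ft_force: [-0.2, -0.2, -0.0]
grip_width: 0.0652
grip_force: 0.0
```

servo_tool(rows=[-0.5,0.033,-0.0135,0,0,-0.5,0.033,-0.0135,0,0,-0.5,0.033,-0.0135,0,0,-0.5,0.033,-0.0135,0,0,-0.5,0.033,-0.0135,0,0])

```text
time: 30.48
position: [0.4676, 0.1275, 0.1792]
tool_rot: [0.747, 0.665, 0.0, 0.0]
ft_force: [0.9, 0.3, -0.2]
grip_width: 0.0652
grip_force: 0.0
```

servo_tool(rows=[-0.5,0.033,-0.0135,0,0,-0.5,0.033,-0.0135,0,0,-0.5,0.033,-0.0135,0,0,-0.5,0.033,-0.0135,0,0,-0.5,0.033,-0.0135,0,0])

```text
time: 30.9
position: [0.4194, 0.2993, 0.1792]
tool_rot: [0.747, 0.665, 0.0, 0.0]
ft_force: [0.3, -0.1, 0.5]
grip_width: 0.0653
grip_force: 0.0
```

servo_tool(rows=[-0.5,0.021,-0.0085,0,0,-0.5,0,0,0,0,-0.5,0,0,0,0,-0.5,0,0,0,0])

```text
time: 31.23
position: [0.414, 0.3191, 0.1789]
tool_rot: [0.747, 0.665, -0.0, 0.0]
ft_force: [-0.3, 0.5, 0.5]
grip_width: 0.0652
grip_force: 0.0
```

```bash
python3 -c "
from h import *
p=snap('top','t4.png'); print(fit(p,'tin_red_mid',P['pad'],.017,.051,.025),fit(p,'pad',P['pad'],.012,.017,.042),robot.place_of(p,'tin_red_mid')[:1])
to((.414,.3196),.079)"
```

```text
([0.5412, -0.3669], np.float64(0.134)) ([0.5419, -0.3663], np.float64(1.269)) [{'at': [0.5406, -0.3649, 0.0362], 'score': 0.6}]
(0.414, 0.3196) d mm tool [  1.1  -0.5 100. ] turn -0.11 pos [0.4144 0.3185 0.179 ] t 31.43 w 0.0652 F [0.1 0.3 0.6]
```

servo_tool(rows=[-0.5,0.0007,0,0.015,0,-0.5,0,0,0.03,0,-0.5,0,0,0.03,0,-0.5,0,0,0.018,0,-0.5,0,0,0.007,0])

```text
time: 31.85
position: [0.4127, 0.3187, 0.0765]
tool_rot: [0.747, 0.665, -0.003, -0.001]
ft_force: [-0.1, -0.2, 0.5]
grip_width: 0.0651
grip_force: 0.0
```

servo_tool(rows=[-0.5,0,0,0,0,-0.5,0,0,0,0,-0.5,0,0,0,0,-0.5,0,0,0,0])

```text
time: 32.18
position: [0.4151, 0.3208, 0.0804]
tool_rot: [0.747, 0.665, 0.001, 0.0]
ft_force: [0.7, 0.1, -0.6]
grip_width: 0.0652
grip_force: 0.0
```

servo_tool(rows=[1,0,0,0,0,1,0,0,0,0,1,0,0,0,0,1,0,0,0,0,1,0,0,0,0])

```text
time: 32.6
position: [0.4148, 0.3207, 0.0798]
tool_rot: [0.747, 0.665, 0.001, 0.0]
ft_force: [1.1, 0.1, 5.6]
grip_width: 0.0537
grip_force: 25.0
```

servo_tool(rows=[1,0,0,0,0,1,0,0,0,0])

```text
time: 32.77
position: [0.4148, 0.3207, 0.0797]
tool_rot: [0.747, 0.665, 0.001, 0.0]
ft_force: [1.3, -0.8, 6.4]
grip_width: 0.0538
grip_force: 25.0
```

```bash
python3 -c "
from h import *
to((.414,.3196),.079);to((.5203,-.0885),.16)"
```

```text
(0.414, 0.3196) d mm tool [-1.2 -0.7  0.7] turn 0.01 pos [0.4148 0.3207 0.0797] t 32.77 w 0.0538 F [ 1.3 -0.8  6.4]
(0.5203, -0.0885) d mm tool [-394.3  151.9  -80.4] turn 0.01 pos [0.4148 0.3207 0.0797] t 32.77 w 0.0538 F [ 1.3 -0.8  6.4]
```

servo_tool(rows=[1,0,0,-0.015,0,1,0,0,-0.025,0,1,0,0,-0.025,0,1,0,0,-0.015,0,1,-0.015,0.012,0,0])

```text
time: 33.18
position: [0.4236, 0.3065, 0.1614]
tool_rot: [0.746, 0.666, 0.002, -0.0]
ft_force: [0.4, -0.5, -3.5]
grip_width: 0.0534
grip_force: 25.0
```

servo_tool(rows=[1,-0.026,0.021,0,0,1,-0.028,0.022,0,0,1,-0.028,0.022,0,0,1,-0.028,0.022,0,0,1,-0.028,0.022,0,0])

```text
time: 33.6
position: [0.5157, 0.1531, 0.1579]
tool_rot: [0.746, 0.665, -0.001, -0.001]
ft_force: [0.9, 1.1, -3.5]
grip_width: 0.0532
grip_force: 25.0
```

servo_tool(rows=[1,-0.03,0.02,0,0,1,-0.034,0.011,0,0,1,-0.035,0,0,0,1,-0.035,0,0,0,1,-0.035,0,0,0])

```text
time: 34.02
position: [0.5263, -0.0181, 0.1577]
tool_rot: [0.747, 0.665, -0.001, -0.002]
ft_force: [-0.0, -0.3, -2.4]
grip_width: 0.0534
grip_force: 25.0
```

servo_tool(rows=[1,-0.034,0,0,0,1,-0.024,0,0,0,1,-0.014,0,0,0,1,0,0,0,0,1,0,0,0,0])

```text
time: 34.43
position: [0.5186, -0.0886, 0.1581]
tool_rot: [0.747, 0.664, -0.0, -0.001]
ft_force: [0.1, 0.2, -2.8]
grip_width: 0.053
grip_force: 25.0
```

```bash
python3 -c "
from h import *
to((.5204,-.0875),.092)"
```

```text
(0.5204, -0.0875) d mm tool [ 1.2  1.9 66.1] turn -0.12 pos [ 0.5186 -0.0886  0.1581] t 34.43 w 0.053 F [ 0.1  0.2 -2.8]
```

servo_tool(rows=[1,0.001,0.0017,0.015,0,1,0,0,0.02,0,1,0,0,0.015,0,1,0,0,0.005,0,1,0,0,0,0])

```text
time: 34.85
position: [0.52, -0.0858, 0.1024]
tool_rot: [0.746, 0.666, -0.001, -0.002]
ft_force: [0.0, 0.3, -2.2]
grip_width: 0.0533
grip_force: 25.0
```

servo_tool(rows=[1,0,0,0,0,1,0,0,0,0,1,0,0,0,0,1,0,0,0,0])

```text
time: 35.18
position: [0.5221, -0.0877, 0.1049]
tool_rot: [0.747, 0.665, 0.0, 0.001]
ft_force: [0.3, 0.0, -3.1]
grip_width: 0.0536
grip_force: 25.0
```

```bash
python3 -c "
from h import *
to((.5204,-.0875),.092)"
```

```text
(0.5204, -0.0875) d mm tool [ 0.  -1.7 12.9] turn 0.02 pos [ 0.5221 -0.0877  0.1049] t 35.18 w 0.0536 F [ 0.3  0.  -3.1]
```

servo_tool(rows=[1,0,-0.001,0.007,0,1,0,0,0.004,0,1,0,0,0.0015,0,1,0,0,0,0,1,0,0,0,0])

```text
time: 35.6
position: [0.5203, -0.0875, 0.0917]
tool_rot: [0.747, 0.665, -0.0, -0.0]
ft_force: [-0.6, 0.2, 1.3]
grip_width: 0.0532
grip_force: 25.0
```

servo_tool(rows=[0,0,0,0,0,-0.5,0,0,0,0,-0.5,0,0,0,0,-0.5,0,0,0,0,-0.5,0,0,0,0])

```text
time: 36.02
position: [0.5209, -0.0877, 0.0915]
tool_rot: [0.747, 0.665, 0.0, 0.0]
ft_force: [0.7, -0.1, 0.0]
grip_width: 0.0642
grip_force: 0.0
```

servo_tool(rows=[-0.5,0,0,-0.01,0,-0.5,0,0,-0.025,0,-0.5,0,0,-0.03,0,-0.5,0,0,-0.025,0,-0.5,0,0,0,0])

```text
time: 36.43
position: [0.5241, -0.0887, 0.187]
tool_rot: [0.747, 0.665, 0.003, 0.005]
ft_force: [1.4, -0.1, -0.4]
grip_width: 0.0653
grip_force: 0.0
```

```bash
python3 -c "
from h import *
to((.505,.3205),.18)"
```

```text
(0.505, 0.3205) d mm tool [404.4 -65.9   5.2] turn 0.02 pos [ 0.5241 -0.0887  0.187 ] t 36.43 w 0.0653 F [ 1.4 -0.1 -0.4]
```

servo_tool(rows=[-0.5,0.02,-0.003,0,0,-0.5,0.034,-0.005,0,0,-0.5,0.036,-0.0055,0,0,-0.5,0.036,-0.0055,0,0,-0.5,0.036,-0.0055,0,0])

```text
time: 36.85
position: [0.5144, 0.0775, 0.1816]
tool_rot: [0.747, 0.665, 0.0, -0.0]
ft_force: [0.5, -0.6, -0.4]
grip_width: 0.0653
grip_force: 0.0
```

servo_tool(rows=[-0.5,0.036,-0.0055,0,0,-0.5,0.036,-0.0055,0,0,-0.5,0.036,-0.0055,0,0,-0.5,0.036,-0.0055,0,0,-0.5,0.036,-0.0055,0,0])

```text
time: 37.27
position: [0.5075, 0.2599, 0.1815]
tool_rot: [0.747, 0.665, -0.0, -0.0]
ft_force: [0.9, 0.3, -0.6]
grip_width: 0.0652
grip_force: 0.0
```

servo_tool(rows=[-0.5,0.036,-0.0055,0,0,-0.5,0.025,-0.004,0,0,-0.5,0,0,0,0,-0.5,0,0,0,0,-0.5,0,0,0,0])

```text
time: 37.68
position: [0.5052, 0.3193, 0.1812]
tool_rot: [0.746, 0.665, -0.001, 0.0]
ft_force: [-0.6, 0.5, -0.2]
grip_width: 0.0653
grip_force: 0.0
```

```bash
python3 -c "
from h import *
to((.505,.3205),.08)"
```

```text
(0.505, 0.3205) d mm tool [  1.3  -0.3 101.2] turn 0.04 pos [0.5052 0.3193 0.1812] t 37.68 w 0.0653 F [-0.6  0.5 -0.2]
```

servo_tool(rows=[-0.5,0.0008,0,0.015,0,-0.5,0,0,0.03,0,-0.5,0,0,0.03,0,-0.5,0,0,0.018,0,-0.5,0,0,0.008,0])

```text
time: 38.1
position: [0.5041, 0.3179, 0.0777]
tool_rot: [0.747, 0.664, -0.003, -0.001]
ft_force: [-0.6, -0.8, -1.0]
grip_width: 0.065
grip_force: 0.0
```

servo_tool(rows=[-0.5,0,0,0,0,-0.5,0,0,0,0,-0.5,0,0,0,0,-0.5,0,0,0,0])

```text
time: 38.43
position: [0.5071, 0.3209, 0.0822]
tool_rot: [0.747, 0.665, 0.002, 0.001]
ft_force: [-0.1, 0.5, -0.1]
grip_width: 0.0653
grip_force: 0.0
```

servo_tool(rows=[1,0,0,0,0,1,0,0,0,0,1,0,0,0,0,1,0,0,0,0,1,0,0,0,0])

```text
time: 38.85
position: [0.5059, 0.3209, 0.0813]
tool_rot: [0.747, 0.665, 0.0, 0.0]
ft_force: [-0.9, 0.6, 4.8]
grip_width: 0.0532
grip_force: 25.0
```

servo_tool(rows=[1,0,0,0,0,1,0,0,0,0])

```text
time: 39.02
position: [0.506, 0.3209, 0.0813]
tool_rot: [0.747, 0.665, 0.0, 0.0]
ft_force: [-1.7, 0.9, 5.4]
grip_width: 0.0531
grip_force: 25.0
```

```bash
python3 -c "
from h import *
to((.505,.3205),.08);to((.5304,-.003),.16)"
```

```text
(0.505, 0.3205) d mm tool [-0.5 -0.9  1.3] turn 0.02 pos [0.506  0.3209 0.0813] t 39.02 w 0.0531 F [-1.7  0.9  5.4]
(0.5304, -0.003) d mm tool [-319.    61.4  -78.8] turn 0.02 pos [0.506  0.3209 0.0813] t 39.02 w 0.0531 F [-1.7  0.9  5.4]
```

servo_tool(rows=[1,0,0,-0.015,0,1,0,0,-0.025,0,1,0,0,-0.025,0,1,0,0,-0.014,0,1,-0.02,0.004,0,0])

```text
time: 39.43
position: [0.5094, 0.3039, 0.1625]
tool_rot: [0.746, 0.666, 0.004, 0.001]
ft_force: [0.5, -0.3, -3.6]
grip_width: 0.053
grip_force: 25.0
```

servo_tool(rows=[1,-0.033,0.0065,0,0,1,-0.036,0.007,0,0,1,-0.036,0.007,0,0,1,-0.036,0.007,0,0,1,-0.036,0.007,0,0])

```text
time: 39.85
position: [0.5204, 0.119, 0.1586]
tool_rot: [0.746, 0.666, -0.001, -0.001]
ft_force: [0.4, 0.0, -4.2]
grip_width: 0.0535
grip_force: 25.0
```

servo_tool(rows=[1,-0.036,0.007,0,0,1,-0.036,0.007,0,0,1,-0.032,0.006,0,0,1,-0.017,0.003,0,0,1,0,0,0,0])

```text
time: 40.27
position: [0.5307, -0.0063, 0.1588]
tool_rot: [0.748, 0.664, -0.001, 0.0]
ft_force: [0.5, 0.7, -3.4]
grip_width: 0.0535
grip_force: 25.0
```

servo_tool(rows=[1,0,0,0,0,1,0,0,0.012,0,1,0,0,0.02,0,1,0,0,0.015,0,1,0,0,0.005,0])

```text
time: 40.68
position: [0.5281, -0.0004, 0.1052]
tool_rot: [0.746, 0.666, -0.002, -0.002]
ft_force: [-0.5, -0.5, -4.6]
grip_width: 0.0534
grip_force: 25.0
```

servo_tool(rows=[1,0,0,0,0,1,0,0,0,0,1,0,0,0,0,1,0,0,0,0])

```text
time: 41.02
position: [0.5312, -0.0021, 0.1085]
tool_rot: [0.746, 0.665, 0.001, 0.001]
ft_force: [-0.2, -0.9, -3.8]
grip_width: 0.0531
grip_force: 25.0
```

```bash
python3 -c "
from h import *
to((.5305,-.0028),.0935)"
```

```text
(0.5305, -0.0028) d mm tool [-0.8 -0.6 15. ] turn 0.04 pos [ 0.5312 -0.0021  0.1085] t 41.02 w 0.0531 F [-0.2 -0.9 -3.8]
```

servo_tool(rows=[1,-0.0006,-0.0004,0.008,0,1,0,0,0.005,0,1,0,0,0.0015,0,1,0,0,0,0,1,0,0,0,0])

```text
time: 41.43
position: [0.5298, -0.0029, 0.0933]
tool_rot: [0.747, 0.665, -0.0, -0.0]
ft_force: [-1.3, -0.7, 2.2]
grip_width: 0.0536
grip_force: 25.0
```

servo_tool(rows=[0,0,0,0,0,-0.5,0,0,0,0,-0.5,0,0,0,0,-0.5,0,0,0,0,-0.5,0,0,0,0])

```text
time: 41.85
position: [0.5303, -0.0029, 0.093]
tool_rot: [0.747, 0.665, 0.0, 0.0]
ft_force: [-0.6, -0.2, 0.3]
grip_width: 0.0642
grip_force: 0.0
```

servo_tool(rows=[-0.5,0,0,-0.01,0,-0.5,0,0,-0.025,0,-0.5,0,0,-0.03,0,-0.5,0,0,-0.025,0,-0.5,0,0,0,0])

```text
time: 42.27
position: [0.5336, -0.0035, 0.1885]
tool_rot: [0.747, 0.665, 0.003, 0.005]
ft_force: [0.5, 0.0, 0.0]
grip_width: 0.0652
grip_force: 0.0
```

```bash
python3 -c "
from h import *
to((.5962,.3194),.18)"
```

```text
(0.5962, 0.3194) d mm tool [327.9  25.1   8.5] turn 0.02 pos [ 0.5336 -0.0035  0.1885] t 42.27 w 0.0652 F [0.5 0.  0. ]
```

servo_tool(rows=[-0.5,0.02,0.0017,0,0,-0.5,0.034,0.003,0,0,-0.5,0.036,0.0032,0,0,-0.5,0.036,0.0032,0,0,-0.5,0.036,0.0032,0,0])

```text
time: 42.68
position: [0.5627, 0.1578, 0.1831]
tool_rot: [0.747, 0.665, -0.0, -0.0]
ft_force: [0.6, -0.4, 0.5]
grip_width: 0.0654
grip_force: 0.0
```

servo_tool(rows=[-0.5,0.036,0.0032,0,0,-0.5,0.036,0.0032,0,0,-0.5,0.036,0.0032,0,0,-0.5,0.034,0.003,0,0,-0.5,0.0235,0.002,0,0])

```text
time: 43.1
position: [0.5961, 0.3225, 0.1829]
tool_rot: [0.746, 0.666, 0.0, -0.0]
ft_force: [0.8, -0.7, -0.7]
grip_width: 0.0656
grip_force: 0.0
```

servo_tool(rows=[-0.5,0,0,0,0,-0.5,0,0,0,0,-0.5,0,0,0,0])

```text
time: 43.35
position: [0.5955, 0.3185, 0.1825]
tool_rot: [0.746, 0.665, -0.001, -0.0]
ft_force: [-0.8, -0.3, -1.0]
grip_width: 0.0653
grip_force: 0.0
```

```bash
python3 -c "
from h import *
to((.5962,.3194),.079)"
```

```text
(0.5962, 0.3194) d mm tool [  1.1   0.7 103.5] turn 0.03 pos [0.5955 0.3185 0.1825] t 43.35 w 0.0653 F [-0.8 -0.3 -1. ]
```

servo_tool(rows=[-0.5,0,0,0.015,0,-0.5,0,0,0.03,0,-0.5,0,0,0.03,0,-0.5,0,0,0.02,0,-0.5,0,0,0.008,0])

```text
time: 43.77
position: [0.5937, 0.3163, 0.0765]
tool_rot: [0.747, 0.664, -0.004, -0.001]
ft_force: [-0.1, -0.0, 0.3]
grip_width: 0.0654
grip_force: 0.0
```

servo_tool(rows=[-0.5,0,0,0,0,-0.5,0,0,0,0,-0.5,0,0,0,0,-0.5,0,0,0,0])

```text
time: 44.1
position: [0.5976, 0.3194, 0.0821]
tool_rot: [0.747, 0.665, 0.002, 0.001]
ft_force: [-0.3, 0.5, -0.6]
grip_width: 0.0656
grip_force: 0.0
```

servo_tool(rows=[1,0,0,0,0,1,0,0,0,0,1,0,0,0,0,1,0,0,0,0,1,0,0,0,0])

```text
time: 44.52
position: [0.5965, 0.3194, 0.0809]
tool_rot: [0.747, 0.665, 0.0, 0.0]
ft_force: [-1.0, 0.3, 4.5]
grip_width: 0.0537
grip_force: 25.0
```

servo_tool(rows=[1,0,0,0,0,1,0,0,0,0])

```text
time: 44.68
position: [0.5964, 0.3194, 0.0809]
tool_rot: [0.747, 0.665, 0.0, 0.0]
ft_force: [-1.9, 0.0, 4.7]
grip_width: 0.0531
grip_force: 25.0
```

```bash
python3 -c "
from h import *
to((.5962,.3194),.079);to((.540,.084),.16)"
```

```text
(0.5962, 0.3194) d mm tool [-0.1 -0.2  1.9] turn 0.02 pos [0.5964 0.3194 0.0809] t 44.68 w 0.0531 F [-1.9  0.   4.7]
(0.54, 0.084) d mm tool [-240.3  -29.   -79.2] turn 0.02 pos [0.5964 0.3194 0.0809] t 44.68 w 0.0531 F [-1.9  0.   4.7]
```

servo_tool(rows=[1,0,0,-0.015,0,1,0,0,-0.025,0,1,0,0,-0.025,0,1,0,0,-0.014,0,1,-0.02,-0.0025,0,0])

```text
time: 45.1
position: [0.5945, 0.3034, 0.1623]
tool_rot: [0.746, 0.666, 0.005, 0.001]
ft_force: [0.7, 0.7, -3.4]
grip_width: 0.0532
grip_force: 25.0
```

servo_tool(rows=[1,-0.033,-0.004,0,0,1,-0.036,-0.0045,0,0,1,-0.036,-0.0045,0,0,1,-0.036,-0.0045,0,0,1,-0.035,-0.004,0,0])

```text
time: 45.52
position: [0.5482, 0.1257, 0.1579]
tool_rot: [0.746, 0.666, -0.001, -0.001]
ft_force: [1.7, -0.0, -3.5]
grip_width: 0.0533
grip_force: 25.0
```

servo_tool(rows=[1,-0.028,-0.003,0,0,1,-0.016,-0.002,0,0,1,0,0,0,0,1,0,0,0,0,1,0,0,0.012,0])

```text
time: 45.93
position: [0.5416, 0.0844, 0.1483]
tool_rot: [0.747, 0.665, 0.002, 0.001]
ft_force: [0.9, 1.0, -3.1]
grip_width: 0.0532
grip_force: 25.0
```

servo_tool(rows=[1,0,0,0.02,0,1,0,0,0.015,0,1,0,0,0.005,0,1,0,0,0,0,1,0,0,0,0])

```text
time: 46.35
position: [0.5401, 0.0849, 0.1069]
tool_rot: [0.746, 0.666, -0.0, -0.0]
ft_force: [0.2, 0.4, -3.3]
grip_width: 0.0533
grip_force: 25.0
```

servo_tool(rows=[1,0,0,0,0,1,0,0,0,0])

```text
time: 46.52
position: [0.5408, 0.0844, 0.108]
tool_rot: [0.746, 0.665, 0.001, 0.001]
ft_force: [0.9, 0.3, -2.9]
grip_width: 0.0531
grip_force: 25.0
```

```bash
python3 -c "
from h import *
to((.540,.084),.0932)"
```

```text
(0.54, 0.084) d mm tool [-0.4 -0.7 14.8] turn 0.03 pos [0.5408 0.0844 0.108 ] t 46.52 w 0.0531 F [ 0.9  0.3 -2.9]
```

servo_tool(rows=[1,-0.0003,-0.0004,0.008,0,1,0,0,0.005,0,1,0,0,0.0012,0,1,0,0,0,0,1,0,0,0,0])

```text
time: 46.93
position: [0.5393, 0.0838, 0.093]
tool_rot: [0.747, 0.665, -0.0, -0.0]
ft_force: [-0.5, 0.2, -0.4]
grip_width: 0.0533
grip_force: 25.0
```

servo_tool(rows=[0,0,0,0,0,-0.5,0,0,0,0,-0.5,0,0,0,0,-0.5,0,0,0,0,-0.5,0,0,0,0])

```text
time: 47.35
position: [0.5398, 0.0838, 0.093]
tool_rot: [0.747, 0.665, 0.0, 0.0]
ft_force: [-0.5, 0.6, 0.4]
grip_width: 0.0644
grip_force: 0.0
```

servo_tool(rows=[-0.5,0,0,-0.01,0,-0.5,0,0,-0.025,0,-0.5,0,0,-0.03,0,-0.5,0,0,-0.03,0,-0.5,0,0,-0.02,0])

```text
time: 47.77
position: [0.5406, 0.0839, 0.2113]
tool_rot: [0.747, 0.665, 0.002, 0.001]
ft_force: [0.2, -0.3, -0.6]
grip_width: 0.065
grip_force: 0.0
```

servo_tool(rows=[-0.5,0.02,0,0,0,-0.5,0.035,0,0,0,-0.5,0.035,0,0,0,-0.5,0.035,0,0,0,-0.5,0.035,0,0,0])

```text
time: 48.18
position: [0.5579, 0.2443, 0.209]
tool_rot: [0.747, 0.665, 0.001, 0.0]
ft_force: [-0.4, -0.1, 0.0]
grip_width: 0.0649
grip_force: 0.0
```

servo_tool(rows=[-0.5,0.035,0,0,0,-0.5,0.035,0,0,0,-0.5,0.035,0,0,0,-0.5,0.02,0,0,0,-0.5,0,0,0,0])

```text
time: 48.6
position: [0.5721, 0.3717, 0.2086]
tool_rot: [0.745, 0.667, 0.002, -0.0]
ft_force: [0.5, -0.3, -0.0]
grip_width: 0.0656
grip_force: 0.0
```

servo_tool(rows=[-0.5,0,0,0,0,-0.5,0,0,0,0,-0.5,0,0,0,0])

```text
time: 48.85
position: [0.572, 0.3655, 0.2081]
tool_rot: [0.747, 0.665, -0.0, 0.0]
ft_force: [1.0, -0.1, 0.5]
grip_width: 0.0652
grip_force: 0.0
```

Run:
```python
from h import *
T=dict(jar_oak_mid=(.530,-.0025,.015,.145,.027),jar_walnut_mid=(.540,.084,.015,.145,.027),jar_mahogany_mid=(.520,-.088,.015,.145,.027),tin_red_mid=(.5418,-.366,.017,.051,.025),tin_yellow_mid=(.5835,-.132,.015,.049,.025),tin_green_mid=(.609,.11,.015,.049,.025))
for c in ["scene","top"]:
    p=snap(c,c+"_end.png")
    for n,t in T.items(): print(c,n,fit(p,n,t[:2],*t[2:]),[np.round(d["at"],4).tolist() for d in robot.place_of(p,n)[:1]])
st()
```

```text
scene jar_oak_mid ([0.5275, -0.0029], np.float64(0.06)) [[0.5291, -0.0031, 0.0792]]
scene jar_walnut_mid ([0.5382, 0.0835], np.float64(0.08)) [[0.5434, 0.0866, 0.0786]]
scene jar_mahogany_mid ([0.5193, -0.0882], np.float64(0.103)) [[0.5199, -0.0891, 0.0814]]
scene tin_red_mid None [[0.6051, 0.1088, 0.0254]]
scene tin_yellow_mid ([0.5838, -0.1325], np.float64(0.08)) [[0.5838, -0.1304, 0.0288]]
scene tin_green_mid ([0.6086, 0.1097], np.float64(0.054)) [[0.6078, 0.1108, 0.0296]]
top jar_oak_mid ([0.5276, -0.0012], np.float64(0.057)) [[0.5281, 0.0009, 0.0799]]
top jar_walnut_mid ([0.537, 0.0836], np.float64(0.056)) [[0.5397, 0.0827, 0.0765]]
top jar_mahogany_mid ([0.5189, -0.0862], np.float64(0.038)) [[0.5225, -0.0864, 0.0817]]
top tin_red_mid ([0.5403, -0.3654], np.float64(0.159)) [[0.5426, -0.3634, 0.0347]]
top tin_yellow_mid ([0.5848, -0.1296], np.float64(0.122)) [[0.5864, -0.1305, 0.0256]]
top tin_green_mid ([0.6087, 0.1105], np.float64(0.166)) [[0.6069, 0.1119, 0.0315]]
50.15 [0.5722 0.3669 0.2079] [[0.115, 0.993, -0.0], [0.993, -0.115, -0.0], [-0.0, -0.0, -1.0]] [ 0.41  0.62  1.3  -0.    1.23  0.52]
```

View pics/scene_end.png

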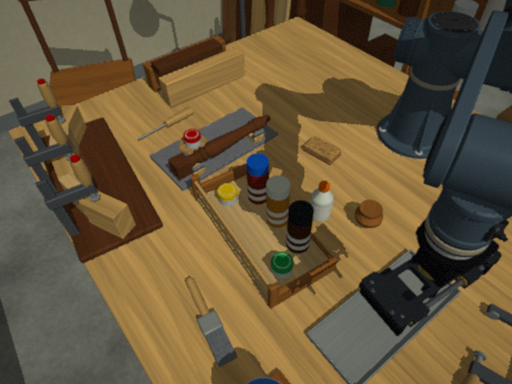

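The jars stand upright in their original places at (299,226), (277,201) and (258,178), within about 3 mm of the first fits. The red tin is on the pad at (191,138), and the arm is clear of everything.

```bash
python3 -c "
from rig import robot
print(robot.hand_in())"
```

```text
the job is handed in; nothing more can be done
None
```

I handed in the job at about 50 s: all three jars are back upright within about 3 mm of where they started, and the red tin is on the cork pad within about 2 mm of its centre, both by camera measurement; no verdict came back.

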